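# Hold the round medium flask down in the touch-start mixer

### The job

Take the amber round flask off its cork ring and lower it gently, upright, into the mixer's clear cup until it sits in the orange sprung ring; pause there for a moment before the ring is pushed down. Then press the flask smoothly down until the ring is fully down on its stop, without ramming it, and finish while still holding flask and ring pressed down. Leave the green flask and the other things where they are.

Things in the scene. Friction and masses are not known exactly. Their poses are not given: they have to be found in the camera images.
- amber_flask: amber glass round-bottomed flask, 0.17 to 0.28 kg, loose, 135 mm tall: globe 66 mm diameter, straight neck 26 mm diameter from 66 to 114 mm above the underside (grip here, from above), lip 31 mm diameter to 118 mm, black stopper 29 mm diameter to 135 mm. Origin at the lowest point of the globe, z up along the neck; yaw does not matter. Starts upright on a cork ring.
- amber_flask_globe (a point): centre of the amber flask's globe, 33 mm above its origin
- green_flask: a flask of the same shape and size in green glass with a white stopper, on another cork ring of the same kind; leave alone. Origin at the lowest point of the globe
- cork_a: fixed cork ring under the amber flask, 90 mm outer and 44 mm inner diameter, 30 mm high; origin at the centre of its underside, on the table. The globe rests on the inner edge; the flask's origin is then 21.6 mm above the table
- cork_b: the same kind of fixed cork ring, under the green flask
- mixer: fixed touch-start mixer, origin at the centre of its underside, on the table; z up. Grey base 150 x 140 x 50 mm high; on it, centred, an upright clear round cup, 100 mm outer and 92 mm inner diameter, open top with the rim 120 mm above the table, floor 50 mm above the table. In the cup lies the orange sprung ring
- cradle_seat (a point): centre of the top face of the orange sprung ring in the mixer's cup (80 mm outer, 44 mm inner diameter, 12 mm thick); on the cup's axis, 82 mm above the table when the ring is up and 64 mm when fully pressed. A flask seated in it has its globe centre 24.6 mm above this point and its origin 8.4 mm below it
- cradle (a joint): travel of the orange ring straight down, m: 0 = up (unpressed), 0.018 = fully down on its stop. Spring: starts to give at about 4 N (it does not sink under the flask's own weight) and needs about 12 N at full travel; it springs back when let go
- paint_tin: closed paint tin, 90 mm diameter, 100 mm tall, origin under its centre; leave alone
- oil_jar: lidded glass jar with a yellow lid, 64 mm diameter, 85 mm tall, origin under its centre; leave alone
- ink_dish: small lidded blue ceramic dish with a knob, 100 mm diameter, 56 mm tall, origin under its centre; leave alone
- palette_knife: wooden-handled palette knife lying flat, 200 mm long along its x; leave alone
- red_tube: paint tube with a red band lying flat, 106 mm long along its x, 30 mm wide, 16 mm high; leave alone
- blue_tube: paint tube with a blue band lying flat, same size; leave alone
Mind the look-alikes: they are no part of the job. Of the things shaped like the mixer, the grey one is meant.

How it is judged:
By the outcome, as a careful person would: the job done as asked, in the order asked, and still so for the second after the job is handed in, while the arm keeps its last pose, push and grip.
It also fails if it takes over 45 s, if anything falls off the work surface, if the arm or the gripper's body presses on something with over 40 N, if the wrist force passes 120 N, or if a joint passes its speed limit or range.

### The arm

A 6-joint arm with a two-finger parallel gripper is mounted at the origin on the work surface. World frame = base frame: x ahead of the robot, y to its left, z up, the work surface at z = 0. Lengths are in mm, angles in rad, forces in N, time in s.
With the tool pointing down it reaches from about 350 to 875 mm from the base axis. Payload 4.2 kg.
Tool frame: the origin (TCP) lies midway between the tips of the shut fingers; the grasp point (between the pads) lies 19 mm behind it (arm.grasp_offset is the distance from the TCP to the grasp point, in mm); z points along the fingers, y is the line along which they close (so a half turn about z gives the same grasp; the last joint's range is limited). The gripper opens to 85 mm and grips with 20 to 120 N. Pads are 22 mm wide; open, the fingers measure 114 mm over their backs; the gripper's body (76 mm by 85 mm) begins 54 mm behind the grasp point. The pads swing forward as they close: fully open they stand 13 mm farther back than shut.
Start: joints at [1.532, 0.385, 0.008, 0, -1.194, -0.259], TCP at [183.354, 597.479, 231.312] pointing down, gripper open.
Joint ranges: [-3.14, 3.14], [-1.21, 2.06], [-1.07, 1.41], [-3.16, 2.05], [-2.99, -0.16], [-3.1, 3.1]. Speed limits (rad/s): [2.79, 2.79, 3.14, 3.14, 3.14, 3.14].

### API

Orientations are given as a unit quaternion [x, y, z, w].
In Python, from bench import arm gives the robot as it stands. The module is installed in compiled form; this text tells all that it offers.
- The arm moves only by the tool servo_tool, never from a script. Its argument "increments" is a list of rows, each a list of 7 numbers: the opening, from 0 (shut) to 1 (fully open), then the shift along the tool's x, y, z in m, then the turn, a rotation vector about the tool's x, y, z in degrees. In form: [[grip, x, y, z, ax, ay, az], ...]. A call has 1 to 12 rows; each row is the pose to reach, as a shift and turn from the pose commanded when the call began, along the tool's axes at that moment; what a row does not reach only later rows make up. A row lasts 1/8 s, in which the tool goes at most 62.5 mm and 10.7 degrees, less where a joint would pass 70% of its speed; a pose out of reach is approached as far as the arm can. A call with a gripper value outside its range is refused whole. The fingers move at their own pace and stop on an object; the grip force is fixed at half the most. Time passes only in rows, so rows that repeat a pose let the fingers close. It gives the time, the measured TCP pose, the force, the opening and the grip force at its end, in the units of the state.
- arm.read_state(): the state, without advancing time (a new reading comes with each control period).
- arm.get_image(name): name is "scene" or "top" or "wrist"; returns a dict with "color" (420x560x3 uint8, red, green, blue), "fx", "fy", "cx", "cy" (pixels), "k1" (the pictures are not rectified: a ray, as slopes to the right and down, at radius r is drawn at 1 + k1 r^2 times it, then the intrinsics apply), "rvec" (rotation vector, rad) and "tvec" (3), from world to camera coordinates, as OpenCV has them; the wrist camera has in their place "hand_eye" (4x4, takes a point from camera to tool coordinates, whose origin is the TCP and whose axes are the flange's). Camera axes: x right, y down, z forward; pixel columns grow to the right and rows downward; lengths in mm; the calibration is good to about 2 mm. A picture is of the moment at which its call begins: read the wrist's pose just before it. There is no depth.
- arm.job_done(): hands the job in; it is judged then, once.
Trained networks look in the newest picture that a camera, given by its name, has taken for a name from the list of things; names that differ only in an ending like _2 or _b are one class to them, and where a whole thing is asked for, a point or a joint stands for the part that bears it (a point fixed in the world has none). Each returns a list of dicts, best first, with "p" (0 to 1); they miss things now and then, are a little off and sometimes report something else, mostly with a low value. They report only what shows in the picture. A call takes as long as a camera call. They do not tell look-alikes from the thing itself.
- arm.look_for(camera, thing): "box" ([centre column, centre row, width, height] in pixels, round what is visible of it).
- arm.spot_point(camera, thing): "centre" ([column, row] in pixels: a listed point, or the origin of a listed thing).
The state is a dict: "clock": time; "joints": joint angles; "joint_vel": joint speeds; "joint_efforts": joint torques, N m; "position": TCP position; "ee_rot": TCP orientation; "contact_force": force on the tool from outside, world axes, zero at the start; "wrist_torque": the same for the moment, N m; "gripper_width": finger opening in mm; "grasp_force": force on a finger pad.
Only numpy, scipy, OpenCV 4.12 (cv2) and the standard library are available. Lean on these libraries where they do the work, as an engineer would, in place of code of your own. Each camera call takes 0.05 s, during which the arm holds its last target. There are 200 camera calls.

## Working session

There is one attempt and no reset: what is moved stays moved. The work goes in short steps, Python scripts to look and compute and a tool call to move; the robot and the scene stay as the last step left them, time stands still between calls to the robot, and variables do not carry over. Pictures are saved under pics/ and viewed, at most 10 in all, crops included, and the job is handed in when it is done.

Besides the shell and the picture viewer there is one more tool, called after "Emit:" by a JSON object that holds its "api" and its "payload", one argument or row to a line. servo_tool: Moves the arm, as the interface text tells. Its arguments: {"type":"object","properties":{"increments":{"type":"array","items":{"type":"array","items":{"type":"number"}}}},"required":["increments"]}

```bash
mkdir -p pics
cat > h.py <<'E'
import numpy as np, cv2
from scipy.spatial.transform import Rotation as R
from bench import arm
def snap(cam,fn=None):
    s=arm.read_state(); im=arm.get_image(cam)
    if fn: cv2.imwrite(fn,cv2.cvtColor(im["color"],cv2.COLOR_RGB2BGR))
    if cam=="wrist":
        T=np.eye(4);T[:3,:3]=R.from_quat(s["ee_rot"]).as_matrix();T[:3,3]=s["position"]
        C=T@np.array(im["hand_eye"])
    else:
        C=np.eye(4);C[:3,:3]=cv2.Rodrigues(np.array(im["rvec"],float))[0].T;C[:3,3]=-C[:3,:3]@np.array(im["tvec"]).ravel()
    return im,C
def ray(im,C,uv):
    d=np.array([(uv[0]-im["cx"])/im["fx"],(uv[1]-im["cy"])/im["fy"]]);u=d.copy()
    for _ in range(30): u=d/(1+im["k1"]*(u@u))
    v=C[:3,:3]@np.array([u[0],u[1],1.]); return C[:3,3],v/np.linalg.norm(v)
def atz(im,C,uv,z):
    o,v=ray(im,C,uv); return (o+v*(z-o[2])/v[2]).round(1)
def proj(im,C,P):
    p=np.linalg.inv(C)@np.append(P,1.); u=p[:2]/p[2]; u=u*(1+im["k1"]*(u@u))
    return np.array([u[0]*im["fx"]+im["cx"],u[1]*im["fy"]+im["cy"]])
E
python3 - <<'E'
from h import *
for c in ["scene","top"]:
    im,C=snap(c,f"pics/{c}0.png"); print(c,C[:3,3].round(0))
    for n,z in [("amber_flask",21.6),("amber_flask_globe",54.6),("mixer",0),("cradle_seat",82),("cork_a",0)]:
        for d in arm.spot_point(c,n)[:3]: print(n,round(d["p"],2),np.round(d["centre"],1),atz(im,C,d["centre"],z))
s=arm.read_state(); print(s["position"],s["ee_rot"],s["contact_force"])
E
```

```text
scene [1361. 1058.  952.]
amber_flask 0.64 [299.9 227.1] [494.7   2.4  21.6]
amber_flask 0.62 [350.9 275.2] [535.5 284.5  21.6]
amber_flask 0.17 [236.4 269.4] [779.5  57.   21.6]
amber_flask_globe 0.7 [349.  263.6] [533.  271.3  54.6]
mixer 0.66 [390.3 234. ] [267.9 195.2   0. ]
mixer 0.55 [303.2 224. ] [454.  -29.6   0. ]
mixer 0.17 [235.8 269.4] [767.4  32.6   0. ]
cradle_seat 0.62 [298.5 205.7] [475.5 -28.8  82. ]
cradle_seat 0.53 [391.7 214.8] [278.7 199.9  82. ]
cork_a 0.91 [350.  275.6] [519.7 266.2  -0. ]
cork_a 0.77 [253.2 202.4] [ 506.4 -252.6    0. ]
top [ 299.  -15. 1433.]
amber_flask 0.71 [163.7 226.5] [533.9 272.2  21.6]
amber_flask_globe 0.94 [164.8 226.4] [528.7 262.7  54.6]
mixer 0.7 [191.8 321.3] [286.  197.3   0. ]
mixer 0.57 [276.7 247.2] [478.6 -26.4   0. ]
cradle_seat 0.77 [184.7 322.5] [283.9 202.7  82. ]
cradle_seat 0.59 [281.5 241.4] [482.9 -38.   82. ]
cradle_seat 0.39 [457.4 235.6] [ 492.7 -484.5   82. ]
cork_a 0.89 [166.  230.2] [527.4 270.2   0. ]
cork_a 0.72 [365.8 233.2] [ 513.8 -265.4    0. ]
cork_a 0.5 [164.3 225.6] [540.  275.1   0. ]
[183.34196962 597.4722378  231.30911643] [ 9.88936535e-01 -1.48339237e-01 -1.38944687e-06  6.29071161e-06] [-0.4591062   0.2783547  -0.40485139]
```

View pics/scene0.png

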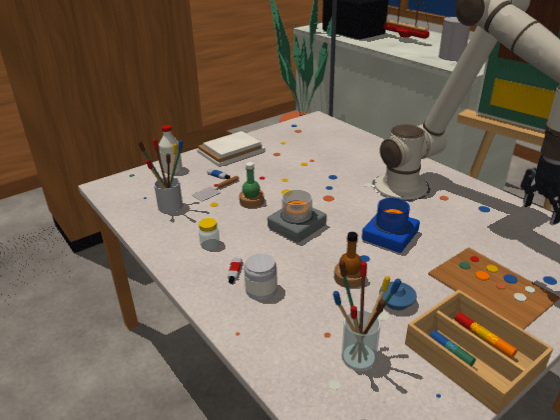

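View pics/top0.png

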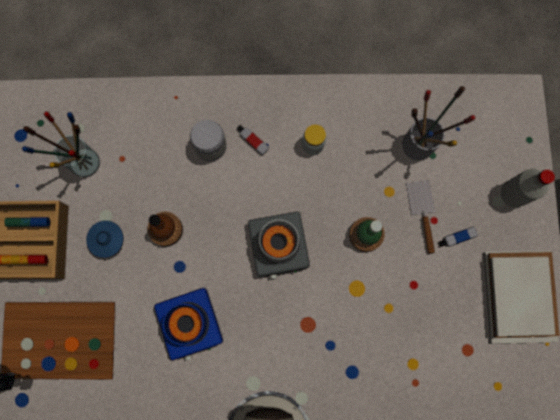

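Scene: amber flask at (350,265), grey mixer at (297,215), and a blue look-alike at (391,225). Top: amber flask at (163,228) and grey mixer at (278,245). Positions are about (530,268) for the flask and (480,-33) for the mixer. I'll move closer and refine.

Emit:
{"api": "servo_tool", "payload": {
  "increments": [
    [1, 0.039, 0.023, -0.008, 0, 0, 0],
    [1, 0.078, 0.045, -0.016, 0, 0, 0],
    [1, 0.117, 0.068, -0.023, 0, 0, 0],
    [1, 0.156, 0.09, -0.031, 0, 0, 0],
    [1, 0.195, 0.113, -0.04, 0, 0, 0],
    [1, 0.235, 0.135, -0.047, 0, 0, 0],
    [1, 0.275, 0.158, -0.055, 0, 0, 0],
    [1, 0.315, 0.18, -0.062, 0, 0, 0],
    [1, 0.35, 0.203, -0.07, 0, 0, 0],
    [1, 0.35, 0.203, -0.07, 0, 0, 0]
  ]
}}

```text
clock: 1.85
position: [459.9, 299.0, 302.1]
ee_rot: [0.989, -0.15, 0.001, -0.001]
contact_force: [-0.4, -0.1, -1.2]
gripper_width: 85.2
grasp_force: 0.0
```

Run:
```python
from h import *
im,C=snap("wrist","pics/w1.png"); print(C[:3,3].round(0),C[:3,2].round(2),arm.read_state()["position"])
for n,z in [("amber_flask",21.6),("amber_flask_globe",54.6),("cork_a",0)]:
    for d in arm.spot_point("wrist",n)[:3]: print(n,round(d["p"],2),np.round(d["centre"],1),atz(im,C,d["centre"],z))
for z in (87,156): print(z,proj(im,C,[530,268,z]))
```

```text
[540. 274. 444.] [-0.31  0.1  -0.95] [459.03389377 299.82659331 301.58979687]
amber_flask 0.91 [286.6  99.3] [536.5 270.9  21.6]
amber_flask_globe 0.55 [289.8 104.2] [530.4 269.2  54.6]
87 [291.51361611 104.83020974]
156 [293.44911032 106.58044945]
```

View pics/w1.png

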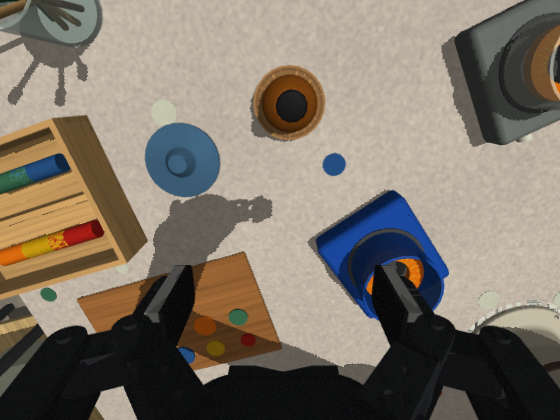

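The wrist view shows the amber stopper at (291,105), centred on its cork ring at (289,103). The blue look-alike is at (390,265), and the grey mixer is at the right edge. I'll refine the stopper's position.

Run:
```python
from h import *
im,C=snap("wrist")
g=im["color"][60:150,240:340].max(2); m=(g<45).astype(np.uint8)
n,l,st,ce=cv2.connectedComponentsWithStats(m); 
for i in range(1,n):
    if st[i,4]>100:
        c=ce[i]+[240,60]; print(st[i],c,atz(im,C,c,156.6))
print(atz(im,C,(289,102.5),30))
s=arm.read_state();Rm=R.from_quat(s["ee_rot"]).as_matrix()
for T in ([530,268,200],): print((Rm.T@(np.array(T)-s["position"])).round(1), s["position"],Rm.round(4))
```

```text
[ 38  26  31  33 798] [293.11904762 102.39223058] [531.3 269.7 156.6]
[529.7 271.5  30. ]
[ 78.8  10.7 101. ] [457.77659613 301.30532122 301.05832712] [[ 9.564e-01 -2.922e-01 -4.000e-04]
 [-2.922e-01 -9.564e-01 -2.000e-04]
 [-4.000e-04  4.000e-04 -1.000e+00]]
```

Emit:
{"api": "servo_tool", "payload": {
  "increments": [
    [1, 0.039, 0.004, 0.02, 0, 0, 0],
    [1, 0.078, 0.008, 0.05, 0, 0, 0],
    [1, 0.078, 0.008, 0.08, 0, 0, 0],
    [1, 0.078, 0.008, 0.11, 0, 0, 0],
    [1, 0.078, 0.008, 0.14, 0, 0, 0],
    [1, 0.078, 0.008, 0.165, 0, 0, 0],
    [1, 0.078, 0.008, 0.185, 0, 0, 0],
    [1, 0.078, 0.008, 0.198, 0, 0, 0],
    [1, 0.078, 0.008, 0.205, 0, 0, 0],
    [1, 0.078, 0.008, 0.205, 0, 0, 0],
    [1, 0.078, 0.008, 0.205, 0, 0, 0]
  ]
}}

```text
clock: 3.48
position: [531.0, 270.6, 97.1]
ee_rot: [0.989, -0.148, 0.001, -0.001]
contact_force: [0.5, -0.1, -0.0]
gripper_width: 85.4
grasp_force: 0.0
```

Run:
```python
from h import *
im,C=snap("wrist","pics/w2.png"); s=arm.read_state(); print(s["position"],s["contact_force"])
print(proj(im,C,list(s["position"][:2])+[156.6]))
```

```text
[531.03004763 270.51978519  97.18417988] [-0.00676312 -0.04520931  0.30846743]
[283.91180874 361.75095514]
```

View pics/w2.png

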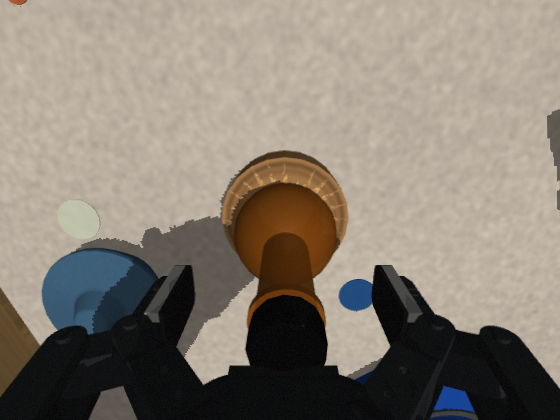

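The fingers straddle the neck: neck at column 286, finger midpoint at 283, and nothing touching. I'll close the gripper.

Emit:
{"api": "servo_tool", "payload": {
  "increments": [
    [0.5, 0, 0, 0, 0, 0, 0],
    [0.3, 0, 0, 0, 0, 0, 0],
    [0, 0, 0, 0, 0, 0, 0],
    [0, 0, 0, 0, 0, 0, 0],
    [0, 0, 0, 0, 0, 0, 0],
    [0, 0, 0, 0, 0, 0, 0],
    [0, 0, 0, 0, 0, 0, 0],
    [0, 0, 0, 0, 0, 0, 0]
  ]
}}

```text
clock: 4.53
position: [530.6, 270.0, 96.4]
ee_rot: [0.989, -0.148, -0.0, 0.0]
contact_force: [0.2, -1.8, 3.1]
gripper_width: 25.8
grasp_force: 58.7
```

Emit:
{"api": "servo_tool", "payload": {
  "increments": [
    [0, 0, 0, -0.008, 0, 0, 0],
    [0, 0, 0, -0.03, 0, 0, 0],
    [0, 0, 0, -0.065, 0, 0, 0],
    [0, 0, 0, -0.105, 0, 0, 0],
    [0, -0.005, 0.02, -0.15, 0, 0, 0],
    [0, -0.015, 0.06, -0.18, 0, 0, 0],
    [0, -0.025, 0.11, -0.19, 0, 0, 0],
    [0, -0.035, 0.16, -0.19, 0, 0, 0],
    [0, -0.045, 0.21, -0.19, 0, 0, 0],
    [0, -0.055, 0.26, -0.19, 0, 0, 0],
    [0, -0.06, 0.29, -0.19, 0, 0, 0],
    [0, -0.06, 0.305, -0.19, 0, 0, 0]
  ]
}}

```text
clock: 6.02
position: [382.8, -4.6, 286.4]
ee_rot: [0.989, -0.149, 0.0, -0.001]
contact_force: [-0.8, 0.2, -1.8]
gripper_width: 25.2
grasp_force: 59.4
```

Emit:
{"api": "servo_tool", "payload": {
  "increments": [
    [0, 0, 0, 0, 0, 0, 0],
    [0, 0, 0, 0, 0, 0, 0],
    [0, 0, 0, 0, 0, 0, 0],
    [0, 0, 0, 0, 0, 0, 0]
  ]
}}

```text
clock: 6.52
position: [384.0, -3.3, 286.1]
ee_rot: [0.989, -0.148, -0.0, 0.0]
contact_force: [0.0, -0.5, -2.7]
gripper_width: 25.5
grasp_force: 59.4
```

Run:
```python
from h import *
im,C=snap("wrist","pics/w3.png"); s=arm.read_state(); print(s["position"],s["contact_force"],s["gripper_width"])
for n,z in [("cradle_seat",82),("mixer",0)]:
    for d in arm.spot_point("wrist",n)[:3]: print(n,round(d["p"],2),np.round(d["centre"],1),atz(im,C,d["centre"],z))
m=cv2.inRange(cv2.cvtColor(im["color"],cv2.COLOR_RGB2HSV),(5,150,120),(20,255,255))
n,l,st,ce=cv2.connectedComponentsWithStats(m)
for i in range(1,n):
    if st[i,4]>150: print(st[i],ce[i],atz(im,C,ce[i],82))
```

```text
[383.96340152  -3.38084889 286.13258584] [-0.35948426  0.34190926 -2.75375003] 25.460323278832465
cradle_seat 0.6 [155.1 293.2] [283.3 201.4  82. ]
mixer 0.79 [171.8 260.9] [286.4 206.1   0. ]
mixer 0.56 [278.7  81.1] [484.4 -28.1   0. ]
[ 241   32   78   84 3532] [279.00141563  74.01642129] [486.9 -30.3  82. ]
[ 247  198   85   61 2919] [291.77458034 224.93867763] [323.2   4.8  82. ]
[358 198  28  26 558] [371.34767025 210.43727599] [313.4 -89.7  82. ]
[   0  265   97  120 6831] [ 37.25032938 325.32440345] [282.4 380.4  82. ]
[125 279  32  37 524] [136.71564885 296.49618321] [285.6 226.7  82. ]
[247 290  73  29 406] [283.68965517 299.00985222] [226.4  44.5  82. ]
```

View pics/w3.png

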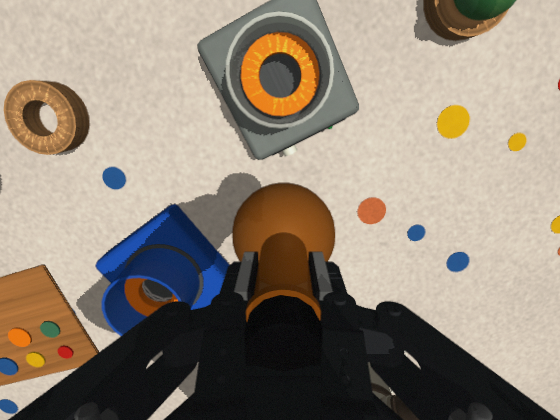

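The grey cup's rim is centred at about (280,69) and its ring at (280,74). The flask hangs straight between the pads at column 284. Next I'll check that rim and ring agree.

Run:
```python
from h import *
im,C=snap("wrist")
m=cv2.inRange(cv2.cvtColor(im["color"],cv2.COLOR_RGB2HSV),(5,150,120),(20,255,255)); m[130:]=0
e=cv2.fitEllipse(cv2.convexHull(cv2.findNonZero(m))); print(e,atz(im,C,e[0],82))
g=cv2.cvtColor(im["color"],cv2.COLOR_RGB2GRAY)
for P,r,z in ((atz(im,C,e[0],82)[:2],50,120),):
    p=np.array([proj(im,C,[P[0]+r*np.cos(t),P[1]+r*np.sin(t),z]) for t in np.linspace(0,6.28,40)]); print(p.min(0),p.max(0))
T=np.append(atz(im,C,e[0],82)[:2],286.1); s=arm.read_state()
print(R.from_quat(s["ee_rot"]).inv().apply(T-s["position"]))
```

```text
((279.052734375, 73.75071716308594), (78.00546264648438, 83.94478607177734), 174.77462768554688) [487.  -30.7  82. ]
[223.58012404   8.65275348] [333.57621259 127.01648485]
[106.57537432  -4.33761639   0.14778111]
```

Rim and ring agree within about 1 mm. I'll move over the cup and descend to just above the seat.

Emit:
{"api": "servo_tool", "payload": {
  "increments": [
    [0, 0.03, -0.001, 0, 0, 0, 0],
    [0, 0.065, -0.002, 0, 0, 0, 0],
    [0, 0.095, -0.004, 0, 0, 0, 0],
    [0, 0.107, -0.004, 0.005, 0, 0, 0],
    [0, 0.107, -0.004, 0.025, 0, 0, 0],
    [0, 0.107, -0.004, 0.05, 0, 0, 0],
    [0, 0.107, -0.004, 0.075, 0, 0, 0],
    [0, 0.107, -0.004, 0.1, 0, 0, 0],
    [0, 0.107, -0.004, 0.118, 0, 0, 0],
    [0, 0.107, -0.004, 0.128, 0, 0, 0],
    [0, 0.107, -0.004, 0.13, 0, 0, 0],
    [0, 0.107, -0.004, 0.13, 0, 0, 0]
  ]
}}

```text
clock: 8.22
position: [487.6, -31.3, 156.9]
ee_rot: [0.989, -0.148, 0.001, -0.0]
contact_force: [-0.1, 0.0, -1.5]
gripper_width: 25.2
grasp_force: 59.4
```

Run:
```python
from h import *
for c in("wrist","scene","top"):
    im,C=snap(c,f"pics/{c}4.png")
    if c=="wrist": a=im["color"]
    elif c=="scene": b=cv2.resize(im["color"][150:270,230:370],(490,420),interpolation=cv2.INTER_CUBIC)
cv2.imwrite("pics/c4.png",cv2.resize(np.hstack([a,b])[:,:,::-1],(800,320)))
s=arm.read_state(); print(s["position"],s["ee_rot"],s["contact_force"],s["gripper_width"])
```

```text
[487.64797677 -31.26335275 157.02905709] [ 9.88942817e-01 -1.48295411e-01  7.18221180e-04 -2.43101954e-04] [ 0.29365576 -0.08473519 -2.38967158] 25.357291967175033
```

View pics/c4.png

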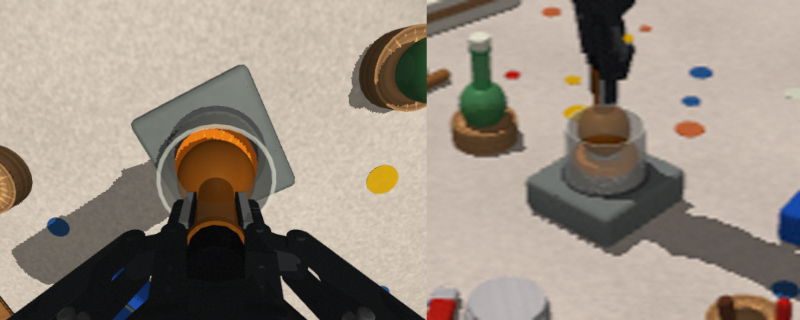

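The flask is centred in the cup in both views (wrist: flask at column 216, rim centre at 216). I'll lower it gently towards the seat.

Emit:
{"api": "servo_tool", "payload": {
  "increments": [
    [0, 0, 0, 0.002, 0, 0, 0],
    [0, 0, 0, 0.004, 0, 0, 0],
    [0, 0, 0, 0.005, 0, 0, 0],
    [0, 0, 0, 0.006, 0, 0, 0],
    [0, 0, 0, 0.007, 0, 0, 0],
    [0, 0, 0, 0.007, 0, 0, 0],
    [0, 0, 0, 0.007, 0, 0, 0]
  ]
}}

```text
clock: 9.25
position: [487.4, -31.4, 149.7]
ee_rot: [0.989, -0.148, 0.0, -0.0]
contact_force: [-1.0, 0.2, 0.4]
gripper_width: 25.3
grasp_force: 59.5
```

Emit:
{"api": "servo_tool", "payload": {
  "increments": [
    [0, 0, 0, 0, 0, 0, 0],
    [0, 0, 0, 0, 0, 0, 0]
  ]
}}

```text
clock: 9.5
position: [487.4, -31.4, 149.6]
ee_rot: [0.989, -0.148, 0.0, -0.0]
contact_force: [-1.4, -0.5, 1.8]
gripper_width: 25.1
grasp_force: 59.5
```

Emit:
{"api": "servo_tool", "payload": {
  "increments": [
    [0, 0, 0, 0.0005, 0, 0, 0],
    [0, 0, 0, 0.0005, 0, 0, 0]
  ]
}}

```text
clock: 9.75
position: [487.3, -31.4, 148.9]
ee_rot: [0.989, -0.148, 0.0, -0.0]
contact_force: [-0.0, -0.3, 0.6]
gripper_width: 25.3
grasp_force: 59.5
```

Contact: the vertical force went from -2.4 N to about +1 N at the expected height. I'll pause here, seated.

Emit:
{"api": "servo_tool", "payload": {
  "increments": [
    [0, 0, 0, 0, 0, 0, 0],
    [0, 0, 0, 0, 0, 0, 0],
    [0, 0, 0, 0, 0, 0, 0],
    [0, 0, 0, 0, 0, 0, 0],
    [0, 0, 0, 0, 0, 0, 0],
    [0, 0, 0, 0, 0, 0, 0]
  ]
}}

```text
clock: 10.5
position: [487.3, -31.3, 148.8]
ee_rot: [0.989, -0.148, 0.0, -0.0]
contact_force: [-0.6, -0.7, 1.1]
gripper_width: 25.4
grasp_force: 59.5
```

Run:
```python
from h import *
for i in range(6):
    im,C=snap("scene","pics/s5.png"); s=arm.read_state(); print(s["position"].round(2) if hasattr(s["position"],'round') else s["position"],np.round(s["contact_force"],2))
```

```text
[487.32 -31.34 148.87] [ 0.17 -0.04  1.49]
[487.26 -31.36 148.82] [-0.03  0.79  1.61]
[487.27 -31.34 148.83] [-0.34 -0.57  2.24]
[487.27 -31.36 148.82] [-0.99  0.37  2.21]
[487.27 -31.34 148.82] [-0.44 -0.13  1.14]
[487.28 -31.34 148.83] [-0.4  -0.19  2.31]
```

Seated, carrying about the preload force, and it has paused for over 1 s. Now the smooth press.

Emit:
{"api": "servo_tool", "payload": {
  "increments": [
    [0, 0, 0, 0.001, 0, 0, 0],
    [0, 0, 0, 0.0025, 0, 0, 0],
    [0, 0, 0, 0.004, 0, 0, 0],
    [0, 0, 0, 0.0055, 0, 0, 0],
    [0, 0, 0, 0.007, 0, 0, 0],
    [0, 0, 0, 0.0085, 0, 0, 0],
    [0, 0, 0, 0.01, 0, 0, 0],
    [0, 0, 0, 0.0115, 0, 0, 0],
    [0, 0, 0, 0.013, 0, 0, 0],
    [0, 0, 0, 0.0145, 0, 0, 0],
    [0, 0, 0, 0.0155, 0, 0, 0],
    [0, 0, 0, 0.016, 0, 0, 0]
  ]
}}

```text
clock: 12.3
position: [487.5, -31.4, 133.6]
ee_rot: [0.989, -0.148, 0.0, 0.0]
contact_force: [-2.6, 0.1, 8.7]
gripper_width: 25.6
grasp_force: 60.0
```

Emit:
{"api": "servo_tool", "payload": {
  "increments": [
    [0, 0, 0, 0.0005, 0, 0, 0],
    [0, 0, 0, 0.001, 0, 0, 0],
    [0, 0, 0, 0.0013, 0, 0, 0],
    [0, 0, 0, 0.0013, 0, 0, 0]
  ]
}}

```text
clock: 12.8
position: [487.5, -31.4, 132.4]
ee_rot: [0.989, -0.148, 0.0, 0.0]
contact_force: [-2.2, 1.1, 7.7]
gripper_width: 25.5
grasp_force: 60.1
```

Emit:
{"api": "servo_tool", "payload": {
  "increments": [
    [0, 0, 0, 0.0005, 0, 0, 0],
    [0, 0, 0, 0.001, 0, 0, 0],
    [0, 0, 0, 0.0015, 0, 0, 0],
    [0, 0, 0, 0.0015, 0, 0, 0]
  ]
}}

```text
clock: 13.3
position: [487.6, -31.4, 131.2]
ee_rot: [0.989, -0.148, 0.001, 0.0]
contact_force: [-2.9, 0.8, 9.7]
gripper_width: 25.3
grasp_force: 60.3
```

Emit:
{"api": "servo_tool", "payload": {
  "increments": [
    [0, 0, 0, 0.0005, 0, 0, 0],
    [0, 0, 0, 0.001, 0, 0, 0],
    [0, 0, 0, 0.001, 0, 0, 0],
    [0, 0, 0, 0.001, 0, 0, 0]
  ]
}}

```text
clock: 13.8
position: [487.7, -31.5, 131.0]
ee_rot: [0.989, -0.148, 0.001, 0.0]
contact_force: [-5.0, 1.0, 15.0]
gripper_width: 25.4
grasp_force: 60.7
```

On the stop: the force rose to 15 N while the position held after about 18 mm of travel. I'll add a small margin and verify.

Emit:
{"api": "servo_tool", "payload": {
  "increments": [
    [0, 0, 0, 0.0004, 0, 0, 0],
    [0, 0, 0, 0.0008, 0, 0, 0],
    [0, 0, 0, 0.0008, 0, 0, 0],
    [0, 0, 0, 0.0008, 0, 0, 0],
    [0, 0, 0, 0.0008, 0, 0, 0]
  ]
}}

```text
clock: 14.42
position: [487.8, -31.5, 130.9]
ee_rot: [0.989, -0.148, 0.001, 0.0]
contact_force: [-6.5, 1.0, 18.5]
gripper_width: 25.4
grasp_force: 61.0
```

Run:
```python
from h import *
for c in("wrist","scene"):
    im,C=snap(c)
    if c=="wrist": a=im["color"]
    else: b=cv2.resize(im["color"][150:270,230:370],(490,420),interpolation=cv2.INTER_CUBIC)
    s=arm.read_state(); print(np.round(s["position"],2),np.round(s["contact_force"],2),s["gripper_width"])
cv2.imwrite("pics/c6.png",cv2.resize(np.hstack([a,b])[:,:,::-1],(800,320)))
```

```text
[487.84 -31.47 130.89] [-5.84  1.5  18.52] 25.15801648164287
[487.85 -31.48 130.9 ] [-6.08  1.33 19.  ] 25.649791048985975
```

View pics/c6.png

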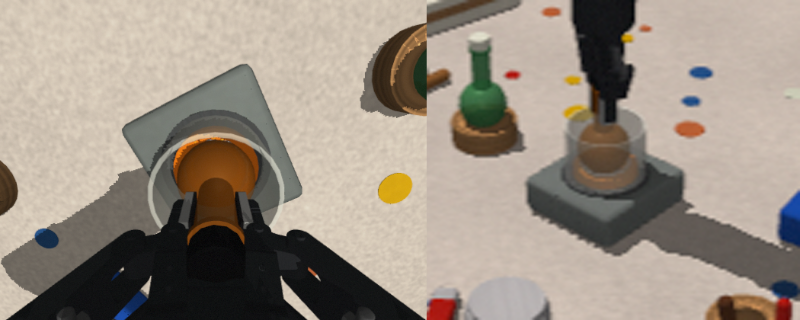

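The ring is fully down, with the flask upright and held at a steady 19 N. I'm handing in.

```bash
python3 -c "
from bench import arm
print(arm.job_done())"
```

```text
the job is handed in; nothing more can be done
None
```

The job is handed in: the amber flask was lowered upright into the grey mixer's cup, paused over a second in the unpressed ring, then pressed about 18 mm to the stop and held there at about 19 N, with the other things left alone; no verdict came back.

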